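# Deburr the mouth of a cut steel tube

### The job

Take the hand deburring tool out of its wooden stand and run its round blade all the way around the inner edge of the top of the wide tube held in the bench clamp: start at the side of the clamp's screw handle, go counter-clockwise as seen from above, keep light steady contact at an even, unhurried pace (about ten seconds for the turn) and carry on until you are back at the screw side. Then lift the blade clear and hang the tool upright in its stand again, leaving the other things on the bench where they are.

Things in the scene. Friction and masses are not known exactly. Their poses are not given: they have to be found in the camera images.
- clamp: Low bench clamp fixed to the bench: dark steel base 190 x 100 mm, 12 mm thick, with two wooden jaws 50 mm tall that hold the wide tube between them. Origin on the bench directly under the tube's axis; z up. Its x axis points from the tube to the screw with the cross handle, which ends 126 mm from the tube's axis, 40 mm above the bench.
- tube: The wide plain steel tube standing upright in the clamp, rigidly held: outside diameter 68 mm, bore 60 mm, wall 4 mm. Origin at its lower end, 12 mm above the bench; open top 90 mm above the bench, 28 mm above the jaws.
- rim (a point): Centre of the wide tube's open top, in the plane of the edge to be deburred (90 mm above the bench). Axes as the clamp's: x towards the screw handle, z up; counter-clockwise from above goes from +x to +y to -x to -y.
- stand: Light wooden block 90 x 90 mm, 75 mm tall, fixed to the bench, with one vertical round hole of 32 mm in the middle of its top, 69 mm deep. Origin under its centre on the bench; z up. The tool hangs in the hole with its flange on the block's top.
- tool: Deburring tool, 0.17 kg, upright, blade down. Origin: centre of the flange's underside; z up. Brass flange 44 mm wide, 8 mm thick; above it a dark wooden handle 26 x 26 mm square (sides along x and y), 8 to 80 mm above the origin, gripped from above. Below: plug 24 mm wide, 10 mm long, then the shank and blade to 58 mm below. Parked: origin 75 mm above the bench on the stand's axis, any yaw.
- blade: Sprung steel shank (7 mm thick) with the round blade at its lower end, part of the tool. It pivots in any direction about its origin, 10 mm below the tool's origin, and a spring centres it: about 0.4 N per mm of sideways push at the blade, up to 12 mm. A circle commanded 4 mm wider than the bore allows gives about 1.6 N of steady contact.
- blade_mid (a point): Middle of the round blade, 50 mm below the tool's origin when unbent. The blade is a disc 18 mm in diameter, 16 mm tall, the same all round: the tool need not turn as it goes round. Touching the bore, this point runs 21 mm from the tube's axis; it works the edge while level with the rim, to within 7 mm.
- small_tube: Bystander: narrower loose steel tube, 42 mm outside diameter, 85 mm tall, standing on the bench. Origin at the centre of its foot.
- jar: Bystander: amber glass jar 64 mm wide, 85 mm tall. Origin at the centre of its foot.
- rule: Bystander: flat aluminium rule 200 x 32 x 4 mm on the bench. Origin under its middle.
- mallet: Bystander: steel hammer with a wooden handle, about 240 mm long, lying on the bench. Origin under its middle, handle towards its -x.
Mind the look-alikes: they are no part of the job. Of the things like the tool, leave any that is green; of the rest the smaller one is meant.

How it is judged:
On the way, in this order (a step that is already met when the one before it is completed fails the run):
1. blade touches the inner edge of the tube's mouth, at the screw side (x of blade_mid in the frame of rim above 0.0187 m and z of blade_mid in the frame of rim between -0.007 and 0.007 m and horizontal distance between blade_mid and rim below 0.0235 m and contact force between blade and tube above 0.2 N), for 0.3 s.
2. blade touches the inner edge of the tube's mouth, one eighth round (x of blade_mid in the frame of rim above 0.0106 m and y of blade_mid in the frame of rim above 0.0106 m and z of blade_mid in the frame of rim between -0.007 and 0.007 m and horizontal distance between blade_mid and rim below 0.0235 m and contact force between blade and tube above 0.2 N), for 0.3 s.
3. blade touches the inner edge of the tube's mouth, a quarter round (y of blade_mid in the frame of rim above 0.0187 m and z of blade_mid in the frame of rim between -0.007 and 0.007 m and horizontal distance between blade_mid and rim below 0.0235 m and contact force between blade and tube above 0.2 N), for 0.3 s.
4. blade touches the inner edge of the tube's mouth, three eighths round (x of blade_mid in the frame of rim below -0.0106 m and y of blade_mid in the frame of rim above 0.0106 m and z of blade_mid in the frame of rim between -0.007 and 0.007 m and horizontal distance between blade_mid and rim below 0.0235 m and contact force between blade and tube above 0.2 N), for 0.3 s.
5. blade touches the inner edge of the tube's mouth, half round (x of blade_mid in the frame of rim below -0.0187 m and z of blade_mid in the frame of rim between -0.007 and 0.007 m and horizontal distance between blade_mid and rim below 0.0235 m and contact force between blade and tube above 0.2 N), for 0.3 s.
6. blade touches the inner edge of the tube's mouth, five eighths round (x of blade_mid in the frame of rim below -0.0106 m and y of blade_mid in the frame of rim below -0.0106 m and z of blade_mid in the frame of rim between -0.007 and 0.007 m and horizontal distance between blade_mid and rim below 0.0235 m and contact force between blade and tube above 0.2 N), for 0.3 s.
7. blade touches the inner edge of the tube's mouth, three quarters round (y of blade_mid in the frame of rim below -0.0187 m and z of blade_mid in the frame of rim between -0.007 and 0.007 m and horizontal distance between blade_mid and rim below 0.0235 m and contact force between blade and tube above 0.2 N), for 0.3 s.
8. blade touches the inner edge of the tube's mouth, seven eighths round (x of blade_mid in the frame of rim above 0.0106 m and y of blade_mid in the frame of rim below -0.0106 m and z of blade_mid in the frame of rim between -0.007 and 0.007 m and horizontal distance between blade_mid and rim below 0.0235 m and contact force between blade and tube above 0.2 N), for 0.3 s.
9. blade touches the inner edge of the tube's mouth, back at the screw side: circle closed (all of step 1), for 0.3 s.
At the end, for the whole second after the job is handed in: The tool hangs upright in its stand (within 0.1 rad), flange down on the block within 3 mm, within 7 mm of the hole's axis, released and at rest; the small tube, jar, rule and mallet are within 20 mm of where they were (z of tool in the frame of stand between 0.072 and 0.078 m and horizontal distance between tool and stand below 0.007 m and angle between tool's own z axis and vertical below 0.1 rad and linear speed of tool below 0.02 m/s and distance of each of small_tube, jar, rule, mallet from where it was at the start of the episode below 0.02 m); the robot touches nothing.
It fails at once if the blade is pressed hard against the tube (over 12 N) (contact force between blade and tube above 12 N).
It fails at once if the tool is tipped over (more than 0.8 rad) (angle between tool's own z axis and vertical above 0.8 rad).
It fails at once if a bystander is disturbed (distance of any of small_tube, jar, rule, mallet from where it was at the start of the episode above 0.03 m).
It also fails if it takes over 67 s, if anything falls off the work surface, if the arm or the gripper's body presses on something with over 40 N, if the wrist force passes 120 N, or if a joint passes its speed limit or range.

### The arm

A 7-joint arm with a two-finger parallel gripper is mounted at the origin on the work surface. World frame = base frame: x ahead of the robot, y to its left, z up, the work surface at z = 0. Lengths are in m, angles in rad, forces in N, time in s.
With the tool pointing down it reaches from about 0.4 to 0.75 m from the base axis. Payload 19.5 kg.
Tool frame: the origin (TCP) lies at the very end of the fingers, on their centre line; the grasp point (between the pads) lies 19 mm behind it (arm.hold_point_z is the distance from the TCP to the grasp point, in m); z points along the fingers, y is the direction in which the jaws open and shut (so a half turn about z gives the same grasp; the last joint's range is limited). The gripper opens to 85 mm and grips with 20 to 120 N. Pads are 22 mm wide; open, the fingers measure 114 mm over their backs; the gripper's body (76 mm by 85 mm) begins 54 mm behind the grasp point. The pads swing forward as they close: fully open they stand 13 mm farther back than shut.
Start: joints at [1.301, 0.707, -0.028, 1.485, 0.022, 0.951, -0.075], TCP at [0.13, -0.56, 0.231] pointing down, gripper open.
Joint ranges: [-2.71, 2.71], [-0.32, 2.16], [-1.57, 1.52], [0, 2.45], [-1.46, 4.6], [0, 2.02], [-2.83, 2.83]. Speed limits (rad/s): [1.89, 1.89, 2.57, 2.57, 3.01, 3.01, 3.01].

### API

Orientations are given as a unit quaternion [w, x, y, z].
In Python, from plant import status, imaging, ticket, arm gives the robot as it stands. The module is installed in compiled form; this text tells all that it offers.
- The arm moves only by the shell command python3 -m creep 'ROWS' [FORCE]. ROWS is JSON, a list of rows, each a list of 7 numbers: the opening, from 0 (shut) to 1 (fully open), then the shift along the tool's x, y, z in m, then the turn, a rotation vector about the tool's x, y, z in degrees. In form: [[jaw, dx, dy, dz, rx, ry, rz], ...]. A call has 1 to 20 rows; each row shifts and turns the commanded pose from where the row before left it, along the tool's axes as they then stand; what a row does not reach is not made up. A row lasts 1/12 s, in which the tool goes at most 41.7 mm and 7.16 degrees, less where a joint would pass 70% of its speed; a pose out of reach is approached as far as the arm can. A call is refused whole if a number of a shift passes 0.0417 or a number of a turn 7.16, either way. A call with a gripper value outside its range is refused whole. The fingers move at their own pace and stop on an object; FORCE is the grip in N (left out, the last holds). Time passes only in rows, so rows that do not move let the fingers close. It gives the time, the measured TCP pose, the force and the opening at its end, in the units of the state.
- status.observe(): the state, without advancing time (a new reading comes with each control period).
- imaging.capture(name): name is "side" or "top"; returns a dict with "frame" (480x640x3 uint8, red, green, blue), "fx", "fy", "cx", "cy" (pixels), "xyz" and "attitude" of the camera in the world. Camera axes: x right, y up, looking along -z (the intrinsics and any distortion apply to the point x, -y, -z); pixel columns grow to the right and rows downward; lengths in m; the calibration is good to about 2 mm. A picture is of the moment at which its call begins. There is no depth.
- ticket.finish_job(): hands the job in, once; it reports no verdict.
The state is a dict: "time": time; "joint_pos": joint angles; "qvel": joint speeds; "joint_torque": joint torques, N m; "tool_pos": TCP position; "tcp_rot": TCP orientation; "contact_force": force on the tool from outside, world axes, zero at the start; "wrist_torque": the same for the moment, N m; "grip_width": opening from 0.0 (shut) to 1.0 (fully open).
Only numpy, scipy, OpenCV 4.12 (cv2) and the standard library are available. Lean on these libraries where they do the work, as an engineer would, in place of code of your own. Each camera call takes 0.05 s, during which the arm holds its last target.

## Working session

There is one attempt and no reset: what is moved stays moved. The work goes in short steps, Python scripts to look and compute and a shell command to move; the robot and the scene stay as the last step left them, time stands still between calls to the robot, and variables do not carry over. Pictures are saved under pics/ and viewed, and the job is handed in when it is done.

```bash
mkdir -p pics; ls; cat > h.py <<'E'
import numpy as np, cv2
from plant import status, imaging, ticket, arm
from scipy.spatial.transform import Rotation as R
def q2R(q): return R.from_quat([q[1],q[2],q[3],q[0]]).as_matrix()
def ray(c,u,v):
    d=np.array([(u-c['cx'])/c['fx'],-(v-c['cy'])/c['fy'],-1.0]); return np.array(c['xyz']),q2R(c['attitude'])@d
def onplane(c,u,v,z):
    o,d=ray(c,u,v); return o+d*(z-o[2])/d[2]
def proj(c,p):
    q=q2R(c['attitude']).T@(np.array(p)-np.array(c['xyz'])); return c['cx']+c['fx']*q[0]/-q[2], c['cy']-c['fy']*q[1]/-q[2]
E
python3 - <<'E'
from h import *
import pickle
for n in ['side','top']:
    c=imaging.capture(n); pickle.dump(c,open(n+'.pkl','wb'))
    cv2.imwrite(f'pics/{n}0.png',c['frame'][:,:,::-1]); print({k:v for k,v in c.items() if k!='frame'})
print(status.observe(), arm.hold_point_z)
E
```

```text
pics
{'fx': 497.1695528611738, 'fy': 497.1695528611738, 'cx': 317.0170787817257, 'cy': 238.05245099124969, 'xyz': array([ 0.52665156, -0.80614871,  0.826619  ]), 'attitude': array([ 0.91562946,  0.39969128, -0.00888558, -0.04231573])}
{'fx': 478.13547920216587, 'fy': 478.13547920216587, 'cx': 325.0278217786909, 'cy': 241.8705524774539, 'xyz': array([0.41648643, 0.00501561, 1.35455081]), 'attitude': array([ 0.70578019,  0.03716042, -0.05416723, -0.70537886])}
{'time': 0.1, 'joint_pos': array([ 1.30128148,  0.70699709, -0.02758781,  1.48494998,  0.022016  ,
        0.95089502, -0.07546435]), 'qvel': array([-0.00162746, -0.00063219,  0.00015212, -0.00134644,  0.00132736,
        0.00125113, -0.00091374]), 'joint_torque': array([ 2.31945443e-03, -8.84290552e+01,  1.23687945e+00, -2.36452353e+01,
        1.70287845e-02,  5.17208828e-03,  8.48819946e-05]), 'tool_pos': array([ 0.12979372, -0.55992148,  0.23090009]), 'tcp_rot': array([-4.65938036e-04,  9.93518201e-01,  1.13672163e-01, -8.34876880e-05]), 'contact_force': array([ 0.33101969, -0.62245152,  0.37241135]), 'wrist_torque': array([ 0.02871799, -0.02014989,  0.01303568]), 'grip_width': 0.99546560331063} 0.0187
```

View pics/side0.png

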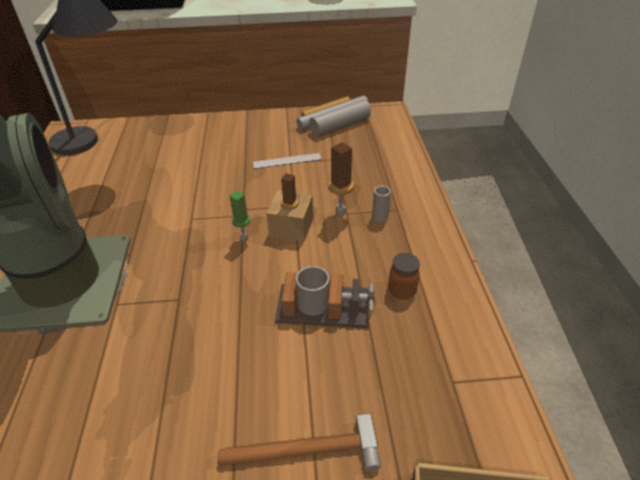

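View pics/top0.png

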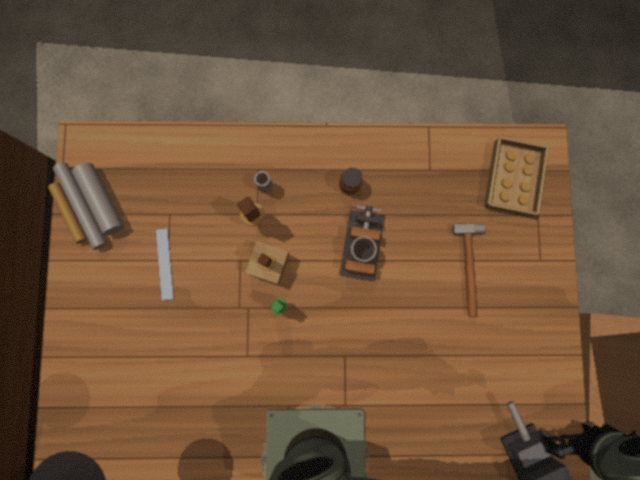

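The side view shows the small dark tool in the stand at about (289,190), and the larger look-alike at (341,165). The green one is at (239,208) and the tube mouth at (312,277), with the screw to the right of it. In the top view the stand is at (268,262), the tube at (364,249), and the screw points up to (370,210). I'll zoom in to measure.

```bash
python3 - <<'E'
import pickle
from h import *
s=pickle.load(open('side.pkl','rb'));t=pickle.load(open('top.pkl','rb'))
a=cv2.resize(s['frame'][165:335,225:395],(595,595),interpolation=cv2.INTER_CUBIC)
cv2.imwrite('pics/sz.png',a[:,:,::-1])
a=cv2.resize(t['frame'][195:325,235:395],(800,650),interpolation=cv2.INTER_CUBIC)[:600]
cv2.imwrite('pics/tz.png',np.clip(a[:,:,::-1]*1.8,0,255).astype(np.uint8))
E
```

```text
(no output)
```

View pics/sz.png

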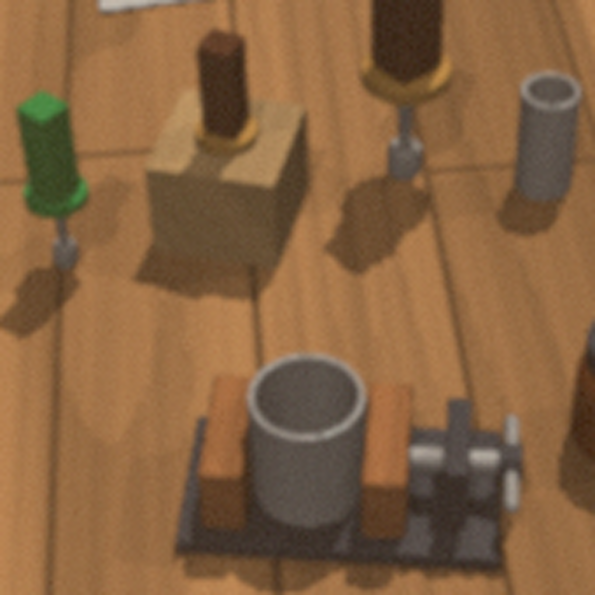

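View pics/tz.png

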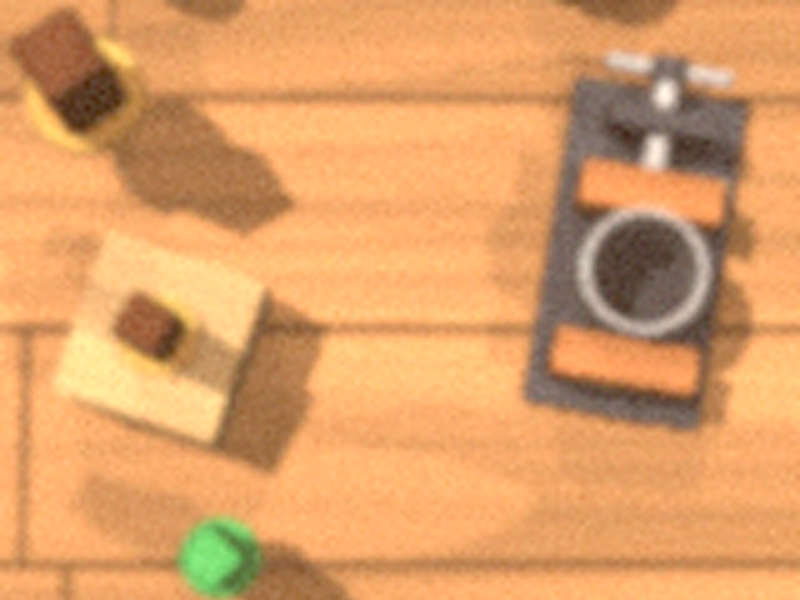

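```bash
python3 - <<'E'
import pickle
from h import *
s=pickle.load(open('side.pkl','rb'));t=pickle.load(open('top.pkl','rb'))
T=lambda X,Y:(235+(X+.5)/5-.5,195+(Y+.5)/5-.5)
S=lambda X,Y:(225+(X+.5)/3.5-.5,165+(Y+.5)/3.5-.5)
f=lambda c,F,P,z:np.array([onplane(c,*F(*p),z) for p in P])[:,:2]
def show(n,a):print(n,a.mean(0).round(4),'edges',[(round(float(np.hypot(*d)),4),round(float(np.degrees(np.arctan2(d[1],d[0]))),1)) for d in np.diff(np.vstack([a,a[:1]]),axis=0)])
show('stand top',f(t,T,[(107,235),(268,290),(213,443),(57,388)],.075))
show('stand side',f(s,S,[(148,168),(270,186),(307,108),(185,92)],.075))
show('handle top',f(t,T,[(148,293),(187,322),(155,357),(113,328)],.155))
show('handle side',f(s,S,[(197,44),(214,31),(246,37),(234,56)],.155))
show('base top',f(t,T,[(578,80),(748,100),(696,427),(527,400)],.012))
show('base side',f(s,S,[(178,553),(500,566),(512,440),(200,420)],.012))
show('screwend',f(t,T,[(668,70)],.040)); show('screwS',f(s,S,[(512,462)],.040))
# rim masks
for c,(u0,v0,u1,v1) in ((t,(345,230,385,268)),(s,(292,262,333,296))):
    im=c['frame'].astype(int); mx=im.max(2);mn=im.min(2)
    sat=(mx-mn)/np.maximum(mx,1)
    sub=np.s_[v0:v1,u0:u1]
    m=(sat[sub]<.25)
    th=np.percentile(mx[sub][m],70); m&=mx[sub]>th
    vv,uu=np.nonzero(m); P=np.array([onplane(c,u+u0,v+v0,.09)[:2] for u,v in zip(uu,vv)])
    for k in range(8):
        A=np.c_[2*P,np.ones(len(P))]; x=np.linalg.lstsq(A,(P**2).sum(1),rcond=None)[0]
        r=np.sqrt(x[2]+x[:2]@x[:2]); d=np.hypot(*(P-x[:2]).T); P=P[abs(d-r)<max(.004,.02-.003*k)]
    print('rim',x[:2].round(4),r.round(4),len(P),th)
E
```

```text
stand top [0.5273 0.1299] edges [(0.0917, -108.8), (0.0868, 160.8), (0.0884, 70.7), (0.0861, -17.0)]
stand side [0.5268 0.1286] edges [(0.0852, -18.7), (0.0868, 69.1), (0.089, 162.0), (0.0857, -108.4)]
handle top [0.5272 0.1275] edges [(0.0246, -126.5), (0.0237, 138.2), (0.0258, 55.6), (0.0247, -44.3)]
handle side [0.528  0.1289] edges [(0.0177, 48.9), (0.0226, -23.6), (0.022, -113.7), (0.0283, 146.1)]
base top [ 0.5833 -0.1326] edges [(0.098, -96.6), (0.1896, 170.1), (0.0962, 81.0), (0.1854, -9.3)]
base side [ 0.5831 -0.1392] edges [(0.1869, -8.5), (0.0967, 76.5), (0.1945, 169.4), (0.1036, -99.0)]
screwend [ 0.6817 -0.148 ] edges [(0.0, 0.0)]
screwS [ 0.68   -0.1488] edges [(0.0, 0.0)]
rim [ 0.563 -0.128] 0.0317 135 93.59999999999997
rim [ 0.5609 -0.1315] 0.0309 225 93.0
```

Both views agree within about 2 mm. The stand and tool are at about (0.527, 0.129), with the handle sides at 51° and -39°. The rim is at about (0.562, -0.129) and the clamp yaw is about -9°. I'll move to a point above the tool by a detour and refine the rim meanwhile.

```bash
python3 -m creep '[[1,0.0294,-0.0197,0,0,0,0],[1,0.0294,-0.0197,0,0,0,0],[1,0.0294,-0.0197,0,0,0,0],[1,0.0294,-0.0197,0,0,0,0],[1,0.0294,-0.0197,0,0,0,0],[1,0.0294,-0.0197,0,0,0,0],[1,0.0294,-0.0197,0,0,0,0],[1,0.0294,-0.0197,0,0,0,0],[1,0.0294,-0.0197,0,0,0,0],[1,0.0294,-0.0197,0,0,0,0],[1,0.0294,-0.0197,0,0,0,0],[1,0.0294,-0.0197,0,0,0,0],[1,0,0,0,0,0,-6.33],[1,0,0,0,0,0,-6.33],[1,0,0,0,0,0,-6.33],[1,0,0,0,0,0,-6.33],[1,0,0,0,0,0,-6.33],[1,0,0,0,0,0,-6.33]]' 30
cat >> h.py <<'E'
def where(n=1):
    o=status.observe(); M=q2R(o['tcp_rot']); th=np.degrees(np.arctan2(M[1,0],M[0,0]))
    print('t',o['time'],'pos',o['tool_pos'].round(4),'th',th.round(2),'tilt',M[2].round(4),'F',o['contact_force'].round(2),'w',round(o['grip_width'],3)); return o,M
def to(p):
    o,M=where(); print('tool delta to',p,(M.T@(np.array(p)-o['tool_pos'])).round(4))
E
python3 - <<'E'
import pickle
from h import *
to([.527,.129,.231])
for n in ('top','side'):
    c=pickle.load(open(n+'.pkl','rb'))
    # rim: direct radial brightness peak search along rays from the centre in rim plane
    g=cv2.GaussianBlur(c['frame'],(3,3),0).astype(np.float32)
    ctr=np.array([.562,-.1295])
    for k in range(6):
        pts=[]
        for a in np.radians(np.arange(0,360,6)):
            r=np.arange(.024,.041,.0005); v=[]
            for q in r:
                u,w=proj(c,[ctr[0]+q*np.cos(a),ctr[1]+q*np.sin(a),.09])
                px=cv2.getRectSubPix(g,(1,1),(float(u),float(w)))[0,0]; v.append(px.min())
            v=np.array(v); i=v.argmax()
            if 0<i<len(r)-1: pts.append(ctr+r[i]*np.array([np.cos(a),np.sin(a)]))
        P=np.array(pts)
        for _ in range(4):
            x=np.linalg.lstsq(np.c_[2*P,np.ones(len(P))],(P**2).sum(1),rcond=None)[0]
            R0=np.sqrt(x[2]+x[:2]@x[:2]); d=abs(np.hypot(*(P-x[:2]).T)-R0); P=P[d<max(.002,2*np.median(d))]
        ctr=x[:2]
    print(n,ctr.round(4),R0.round(4),len(P))
E
```

```text
time: 1.6
tool_pos: [0.4201, -0.2501, 0.2312]
tcp_rot: [-0.0, 0.901, 0.433, -0.0]
contact_force: [-0.4, -1.2, -0.1]
grip_width: 1.002
t 1.6 pos [ 0.4201 -0.2501  0.2312] th 51.35 tilt [ 0.e+00 -4.e-04 -1.e+00] F [-0.38 -1.16 -0.12] w 1.002
tool delta to [0.527, 0.129, 0.231] [ 3.628e-01 -1.533e-01  2.000e-04]
top [ 0.5636 -0.1281] 0.0315 60
side [ 0.5613 -0.1293] 0.0317 60
```

```bash
python3 -m creep '[[1,0.0302,-0.0128,0,0,0,0],[1,0.0302,-0.0128,0,0,0,0],[1,0.0302,-0.0128,0,0,0,0],[1,0.0302,-0.0128,0,0,0,0],[1,0.0302,-0.0128,0,0,0,0],[1,0.0302,-0.0128,0,0,0,0],[1,0.0302,-0.0128,0,0,0,0],[1,0.0302,-0.0128,0,0,0,0],[1,0.0302,-0.0128,0,0,0,0],[1,0.0302,-0.0128,0,0,0,0],[1,0.0302,-0.0128,0,0,0,0],[1,0.0302,-0.0128,0,0,0,0],[1,0,0,0.02,0,0,0],[1,0,0,0.02,0,0,0],[1,0,0,0.015,0,0,0],[1,0,0,0,0,0,0]]'
python3 - <<'E'
from h import *
to([.527,.129,.102])
c=imaging.capture('side'); a=cv2.resize(c['frame'][100:250,200:400],(800,600),interpolation=cv2.INTER_CUBIC); cv2.imwrite('pics/s1.png',a[:,:,::-1])
E
```

```text
time: 2.93
tool_pos: [0.5275, 0.128, 0.1738]
tcp_rot: [-0.0, 0.902, 0.431, -0.002]
contact_force: [-0.4, -0.2, -0.9]
grip_width: 1.001
t 2.9333 pos [0.5275 0.128  0.1738] th 51.05 tilt [-0.0034 -0.0025 -1.    ] F [-0.4  -0.15 -0.9 ] w 1.001
tool delta to [0.527, 0.129, 0.102] [ 0.0007 -0.0008  0.0718]
```

View pics/s1.png

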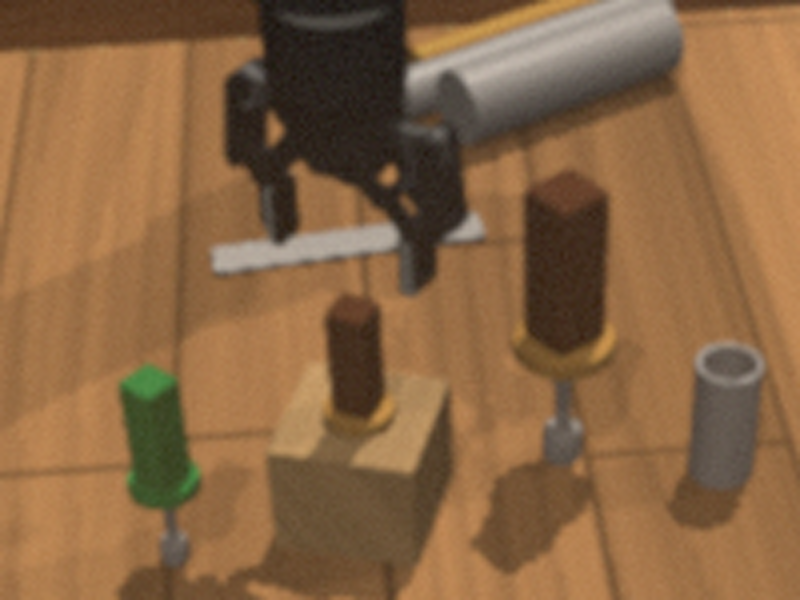

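The open fingers, with tips at (285,235) and (415,285), straddle the handle at (355,310). Their axis line matches the handle's faces. Next I descend and grip.

```bash
python3 -m creep '[[1,0.0007,-0.0008,0.012,0,0,0],[1,0,0,0.012,0,0,0],[1,0,0,0.012,0,0,0],[1,0,0,0.012,0,0,0],[1,0,0,0.012,0,0,0],[1,0,0,0.012,0,0,0],[1,0,0,0,0,0,0],[0,0,0,0,0,0,0],[0,0,0,0,0,0,0],[0,0,0,0,0,0,0],[0,0,0,0,0,0,0],[0,0,0,0,0,0,0],[0,0,0,0,0,0,0],[0,0,0,0,0,0,0],[0,0,0,0,0,0,0],[0,0,0,0,0,0,0],[0,0,0,0,0,0,0]]' 40
python3 - <<'E'
from h import *
to([.527,.129,.102])
c=imaging.capture('side'); a=cv2.resize(c['frame'][100:250,200:400],(800,600),interpolation=cv2.INTER_CUBIC); cv2.imwrite('pics/s2.png',a[:,:,::-1])
E
```

```text
time: 4.4
tool_pos: [0.5287, 0.1293, 0.105]
tcp_rot: [0.0, 0.902, 0.431, 0.0]
contact_force: [-1.5, -0.1, 9.7]
grip_width: 0.312
t 4.4 pos [0.5287 0.1293 0.105 ] th 51.04 tilt [ 7.e-04  4.e-04 -1.e+00] F [-1.48 -0.09  9.66] w 0.312
tool delta to [0.527, 0.129, 0.102] [-0.0013 -0.0011  0.003 ]
```

View pics/s2.png

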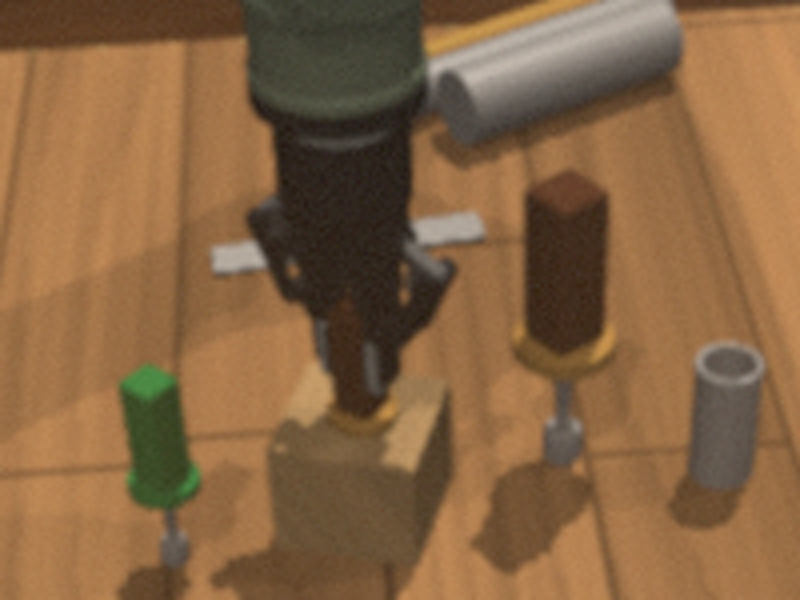

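```bash
python3 -m creep '[[0,0,0,-0.005,0,0,0],[0,0,0,-0.010,0,0,0],[0,0,0,-0.012,0,0,0],[0,0,0,-0.014,0,0,0],[0,0,0,-0.014,0,0,0],[0,0,0,-0.014,0,0,0],[0,0,0,-0.014,0,0,0],[0,0,0,-0.010,0,0,0],[0,0,0,0,0,0,0],[0,0,0,0,0,0,0]]' 60
python3 - <<'E'
from h import *
to([.5625,-.1287,.195])
for n,sl in (('side',np.s_[90:240,200:400]),('top',np.s_[170:320,200:400])):
    c=imaging.capture(n); a=cv2.resize(c['frame'][sl],(800,600),interpolation=cv2.INTER_CUBIC); cv2.imwrite(f'pics/{n}3.png',a[:,:,::-1])
E
```

```text
time: 5.28
tool_pos: [0.5285, 0.1293, 0.1979]
tcp_rot: [0.0, 0.902, 0.431, 0.0]
contact_force: [0.3, -0.5, -2.9]
grip_width: 0.307
t 5.2833 pos [0.5285 0.1293 0.1979] th 51.03 tilt [ 8.e-04  4.e-04 -1.e+00] F [ 0.34 -0.49 -2.94] w 0.307
tool delta to [0.5625, -0.1287, 0.195] [-0.1792  0.1886  0.0028]
```

View pics/side3.png

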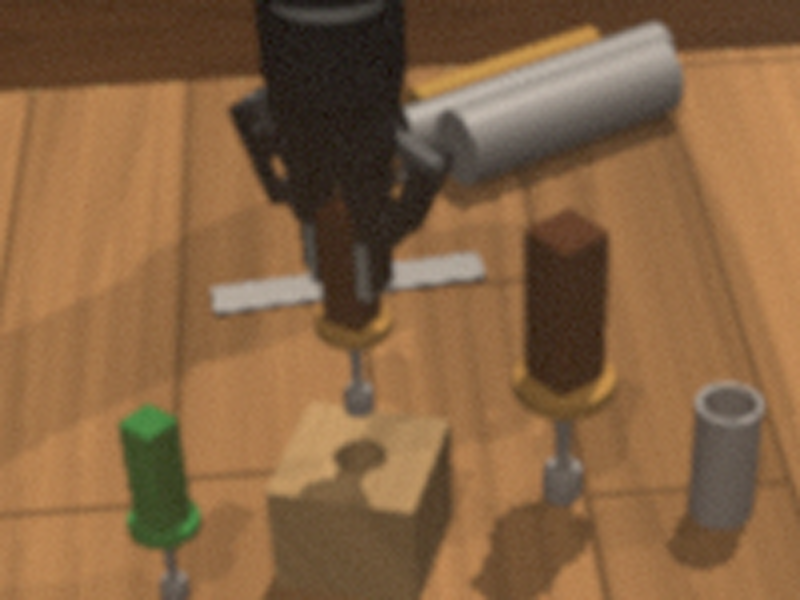

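```bash
python3 - <<'E'
import pickle
from h import *
s=pickle.load(open('side.pkl','rb'))
f=lambda X,Y,z:print(onplane(s,200+(X+.5)/4-.5,90+(Y+.5)/4-.5,z).round(4))
f(354,324,.172);f(358,398,.118);f(360.5,456,.075)
E
```

```text
[0.5286 0.1284 0.172 ]
[0.528  0.1304 0.118 ]
[0.527  0.1297 0.075 ]
```

View pics/top3.png

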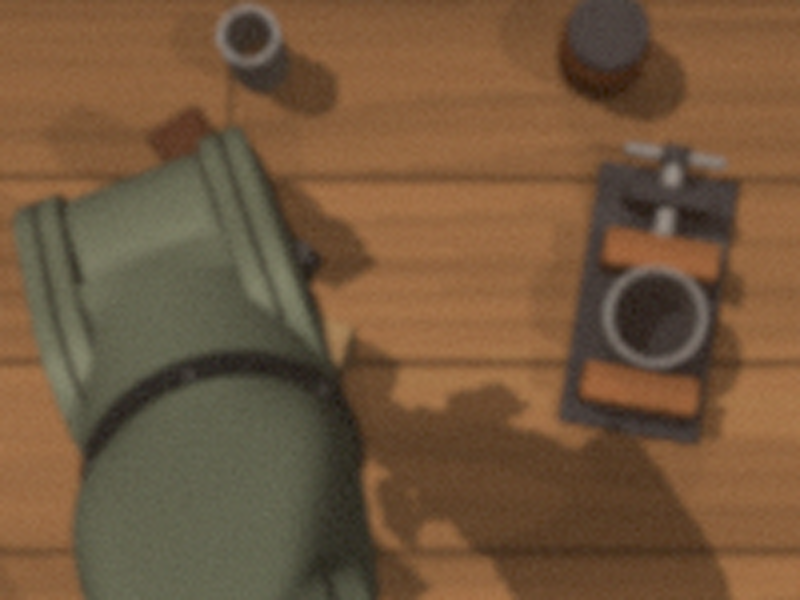

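The tool hangs straight, with the flange at (354,328) and the blade at (358,398), over the hole at (361,456). The top view shows the tube untouched. Now I go above the tube.

```bash
python3 -m creep '[[0,-0.0149,0.0157,0,0,0,0],[0,-0.0149,0.0157,0,0,0,0],[0,-0.0149,0.0157,0,0,0,0],[0,-0.0149,0.0157,0,0,0,0],[0,-0.0149,0.0157,0,0,0,0],[0,-0.0149,0.0157,0,0,0,0],[0,-0.0149,0.0157,0,0,0,0],[0,-0.0149,0.0157,0,0,0,0],[0,-0.0149,0.0157,0,0,0,0],[0,-0.0149,0.0157,0,0,0,0],[0,-0.0149,0.0157,0,0,0,0],[0,-0.0149,0.0157,0,0,0,0],[0,0,0,0,0,0,0],[0,0,0,0,0,0,0],[0,0,0,0,0,0,0],[0,0,0,0,0,0,0]]'
python3 - <<'E'
from h import *
to([.5625,-.1287,.169])
for n,sl in (('side',np.s_[215:365,220:420]),):
    c=imaging.capture(n); a=cv2.resize(c['frame'][sl],(800,600),interpolation=cv2.INTER_CUBIC); cv2.imwrite(f'pics/{n}4.png',a[:,:,::-1])
E
```

```text
time: 6.72
tool_pos: [0.5624, -0.1272, 0.1971]
tcp_rot: [-0.0, 0.902, 0.431, -0.0]
contact_force: [-0.9, -0.0, -1.1]
grip_width: 0.301
t 6.7167 pos [ 0.5624 -0.1272  0.1971] th 51.1 tilt [ 2.e-04 -7.e-04 -1.e+00] F [-0.88 -0.03 -1.15] w 0.301
tool delta to [0.5625, -0.1287, 0.169] [-0.0011  0.001   0.0281]
```

View pics/side4.png

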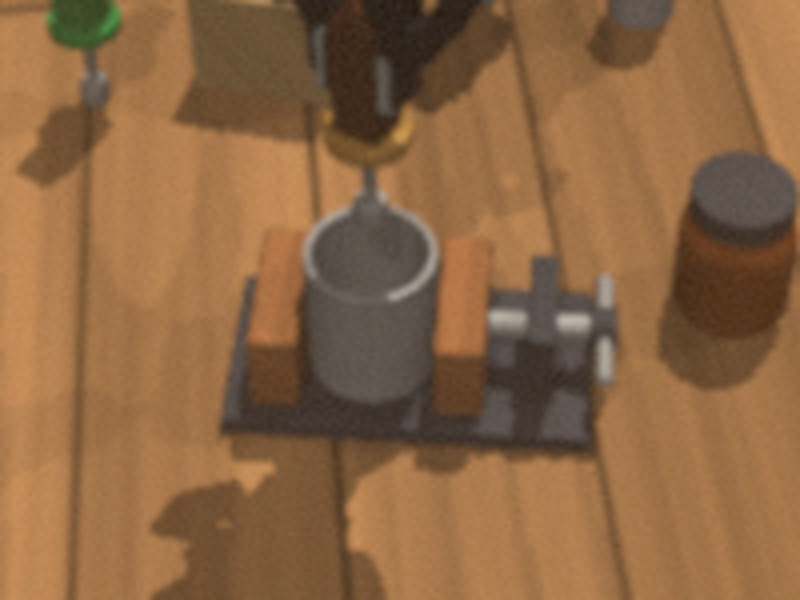

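```bash
python3 - <<'E'
import pickle
from h import *
s=pickle.load(open('side.pkl','rb'))
for p in [(.5624,-.1272,.117),(.5624,-.1272,.171),(.5625,-.1287,.09)]:
    u,v=proj(s,p); print(((u-220)*4).round(0),((v-215)*4).round(0))
E
```

```text
369.0 209.0
366.0 131.0
371.0 249.0
```

The flange is at (367,133), the blade at about (370,205) and the rim centre at about (371,251), all within 1 mm of prediction. The blade is over the bore, so I descend.

```bash
python3 -m creep '[[0,-0.0011,0.001,0.004,0,0,0],[0,0,0,0.004,0,0,0],[0,0,0,0.004,0,0,0],[0,0,0,0.004,0,0,0],[0,0,0,0.004,0,0,0],[0,0,0,0.004,0,0,0],[0,0,0,0.004,0,0,0],[0,0,0,0,0,0,0],[0,0,0,0,0,0,0],[0,0,0,0,0,0,0]]'
python3 - <<'E'
from h import *
to([.5625,-.1287,.169])
F=[]
c=imaging.capture('side'); a=cv2.resize(c['frame'][215:365,220:420],(800,600),interpolation=cv2.INTER_CUBIC); cv2.imwrite('pics/s5.png',a[:,:,::-1])
for i in range(4): imaging.capture('top'); F.append(status.observe()['contact_force'])
print(np.round(F,2))
E
```

```text
time: 7.6
tool_pos: [0.5627, -0.1297, 0.1694]
tcp_rot: [0.0, 0.902, 0.431, 0.0]
contact_force: [1.0, -0.9, -1.6]
grip_width: 0.305
t 7.6 pos [ 0.5627 -0.1297  0.1694] th 51.03 tilt [ 2.e-04  1.e-04 -1.e+00] F [ 0.96 -0.91 -1.57] w 0.305
tool delta to [0.5625, -0.1287, 0.169] [ 0.0007 -0.0008  0.0004]
[[-0.39  0.36 -1.65]
 [-0.21  0.05 -1.45]
 [ 0.54  0.5  -2.  ]
 [ 0.03 -0.39 -0.78]]
```

View pics/s5.png

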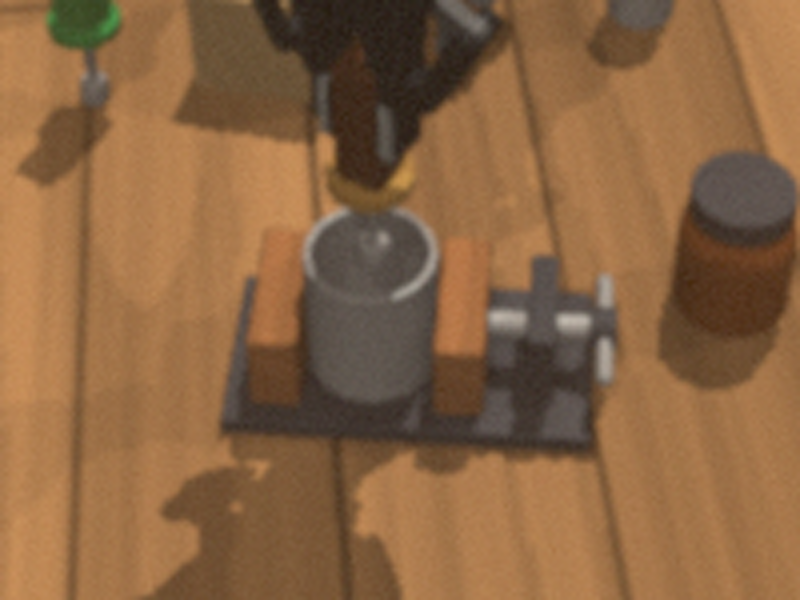

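Next I press out to the screw side: 25 mm along -9° in the world, which is (0.5, 0.866) in tool axes.

```bash
python3 -m creep '[[0,0.0022,0.0034,0,0,0,0],[0,0.0022,0.0034,0,0,0,0],[0,0.0022,0.0034,0,0,0,0],[0,0.0022,0.0034,0,0,0,0],[0,0.0011,0.0018,0,0,0,0],[0,0.0011,0.0018,0,0,0,0],[0,0.0011,0.0018,0,0,0,0],[0,0.0011,0.0018,0,0,0,0],[0,0,0,0,0,0,0],[0,0,0,0,0,0,0],[0,0,0,0,0,0,0]]'
cat >> h.py <<'E'
def ring():
    o,M=where(); F=[]
    for i in range(3): imaging.capture('top'); F.append(status.observe()['contact_force'])
    o=status.observe(); F=np.mean(F,0); d=o['tool_pos'][:2]-[.5625,-.1287]
    a=np.degrees(np.arctan2(d[1],d[0])); u=d/np.hypot(*d)
    print('r',np.hypot(*d).round(4),'ang in rim',round(a+9,1),'z',o['tool_pos'][2].round(4),'F radial',(F[:2]@u).round(2),'tang',(F[:2]@[-u[1],u[0]]).round(2),'F',F.round(2))
E
python3 - <<'E'
from h import *
ring()
c=imaging.capture('side'); a=cv2.resize(c['frame'][215:365,220:420],(800,600),interpolation=cv2.INTER_CUBIC); cv2.imwrite('pics/s6.png',a[:,:,::-1])
E
```

```text
time: 8.77
tool_pos: [0.5869, -0.1325, 0.1693]
tcp_rot: [-0.0, 0.902, 0.431, -0.0]
contact_force: [-3.0, 0.0, -1.4]
grip_width: 0.302
t 8.7667 pos [ 0.5869 -0.1325  0.1693] th 51.03 tilt [-1.e-04 -3.e-04 -1.e+00] F [-2.96  0.01 -1.39] w 0.302
r 0.0247 ang in rim 0.1 z 0.1693 F radial -1.85 tang -0.12 F [-1.85  0.17 -1.27]
```

View pics/s6.png

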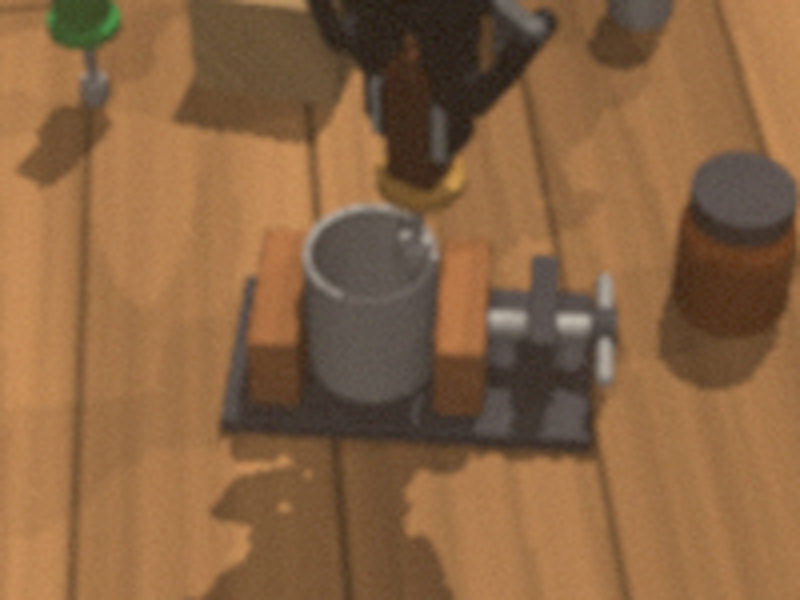

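The blade sits against the screw-side wall at (415,240) with about 1.8 N. I start the circle.

```bash
python3 -m creep '[[0,0.00104,-0.0008,0,0,0,0],[0,0.00104,-0.0008,0,0,0,0],[0,0.00104,-0.0008,0,0,0,0],[0,0.00104,-0.0008,0,0,0,0],[0,0.00104,-0.0008,0,0,0,0],[0,0.0008,-0.00104,0,0,0,0],[0,0.0008,-0.00104,0,0,0,0],[0,0.0008,-0.00104,0,0,0,0],[0,0.0008,-0.00104,0,0,0,0],[0,0.0008,-0.00104,0,0,0,0],[0,0.0005,-0.0012,0,0,0,0],[0,0.0005,-0.0012,0,0,0,0],[0,0.0005,-0.0012,0,0,0,0],[0,0.0005,-0.0012,0,0,0,0],[0,0.0005,-0.0012,0,0,0,0],[0,0.00017,-0.0013,0,0,0,0],[0,0.00017,-0.0013,0,0,0,0],[0,0.00017,-0.0013,0,0,0,0],[0,0.00017,-0.0013,0,0,0,0],[0,0.00017,-0.0013,0,0,0,0]]'
python3 -c "
from h import *
ring()"
```

```text
time: 10.63
tool_pos: [0.5781, -0.1091, 0.1693]
tcp_rot: [0.0, 0.902, 0.431, 0.0]
contact_force: [0.7, -2.3, -1.6]
grip_width: 0.307
t 10.6333 pos [ 0.5781 -0.1091  0.1693] th 51.03 tilt [ 2.e-04  2.e-04 -1.e+00] F [ 0.74 -2.33 -1.62] w 0.307
r 0.025 ang in rim 60.3 z 0.1694 F radial -1.95 tang -0.74 F [-0.64 -1.99 -2.06]
```

```bash
python3 -m creep '[[0,-0.00017,-0.0013,0,0,0,0],[0,-0.00017,-0.0013,0,0,0,0],[0,-0.00017,-0.0013,0,0,0,0],[0,-0.00017,-0.0013,0,0,0,0],[0,-0.00017,-0.0013,0,0,0,0],[0,-0.0005,-0.0012,0,0,0,0],[0,-0.0005,-0.0012,0,0,0,0],[0,-0.0005,-0.0012,0,0,0,0],[0,-0.0005,-0.0012,0,0,0,0],[0,-0.0005,-0.0012,0,0,0,0],[0,-0.0008,-0.00104,0,0,0,0],[0,-0.0008,-0.00104,0,0,0,0],[0,-0.0008,-0.00104,0,0,0,0],[0,-0.0008,-0.00104,0,0,0,0],[0,-0.0008,-0.00104,0,0,0,0],[0,-0.00104,-0.0008,0,0,0,0],[0,-0.00104,-0.0008,0,0,0,0],[0,-0.00104,-0.0008,0,0,0,0],[0,-0.00104,-0.0008,0,0,0,0],[0,-0.00104,-0.0008,0,0,0,0]]'
python3 -c "
from h import *
ring()"
```

```text
time: 12.45
tool_pos: [0.5532, -0.1053, 0.1693]
tcp_rot: [-0.0, 0.902, 0.431, 0.0]
contact_force: [1.4, -2.0, -1.5]
grip_width: 0.301
t 12.45 pos [ 0.5532 -0.1053  0.1693] th 51.03 tilt [ 1.e-04 -1.e-04 -1.e+00] F [ 1.37 -2.   -1.48] w 0.301
r 0.0252 ang in rim 120.5 z 0.1693 F radial -1.8 tang -0.48 F [ 1.11 -1.5  -1.36]
```

Now ψm = 67.5, 82.5, 97.5 and 112.5.

```bash
python3 -m creep '[[0,-0.0012,-0.0005,0,0,0,0],[0,-0.0012,-0.0005,0,0,0,0],[0,-0.0012,-0.0005,0,0,0,0],[0,-0.0012,-0.0005,0,0,0,0],[0,-0.0012,-0.0005,0,0,0,0],[0,-0.0013,-0.00017,0,0,0,0],[0,-0.0013,-0.00017,0,0,0,0],[0,-0.0013,-0.00017,0,0,0,0],[0,-0.0013,-0.00017,0,0,0,0],[0,-0.0013,-0.00017,0,0,0,0],[0,-0.0013,0.00017,0,0,0,0],[0,-0.0013,0.00017,0,0,0,0],[0,-0.0013,0.00017,0,0,0,0],[0,-0.0013,0.00017,0,0,0,0],[0,-0.0013,0.00017,0,0,0,0],[0,-0.0012,0.0005,0,0,0,0],[0,-0.0012,0.0005,0,0,0,0],[0,-0.0012,0.0005,0,0,0,0],[0,-0.0012,0.0005,0,0,0,0],[0,-0.0012,0.0005,0,0,0,0]]'
python3 -c "
from h import *
ring()"
```

```text
time: 14.27
tool_pos: [0.5376, -0.1248, 0.1693]
tcp_rot: [-0.0, 0.902, 0.431, 0.0]
contact_force: [1.7, 0.4, -1.7]
grip_width: 0.303
t 14.2667 pos [ 0.5376 -0.1248  0.1693] th 51.03 tilt [ 1.e-04 -1.e-04 -1.e+00] F [ 1.69  0.42 -1.66] w 0.303
r 0.0252 ang in rim 180.1 z 0.1693 F radial -0.97 tang 0.33 F [ 0.9  -0.47 -1.15]
```

```bash
python3 -m creep '[[0,-0.00104,0.0008,0,0,0,0],[0,-0.00104,0.0008,0,0,0,0],[0,-0.00104,0.0008,0,0,0,0],[0,-0.00104,0.0008,0,0,0,0],[0,-0.00104,0.0008,0,0,0,0],[0,-0.0008,0.00104,0,0,0,0],[0,-0.0008,0.00104,0,0,0,0],[0,-0.0008,0.00104,0,0,0,0],[0,-0.0008,0.00104,0,0,0,0],[0,-0.0008,0.00104,0,0,0,0],[0,-0.0005,0.0012,0,0,0,0],[0,-0.0005,0.0012,0,0,0,0],[0,-0.0005,0.0012,0,0,0,0],[0,-0.0005,0.0012,0,0,0,0],[0,-0.0005,0.0012,0,0,0,0],[0,-0.00017,0.0013,0,0,0,0],[0,-0.00017,0.0013,0,0,0,0],[0,-0.00017,0.0013,0,0,0,0],[0,-0.00017,0.0013,0,0,0,0],[0,-0.00017,0.0013,0,0,0,0]]'
python3 -c "
from h import *
ring()"
```

```text
time: 16.08
tool_pos: [0.5466, -0.1482, 0.1693]
tcp_rot: [-0.0, 0.902, 0.431, -0.0]
contact_force: [-0.3, 1.8, -2.6]
grip_width: 0.303
t 16.0833 pos [ 0.5466 -0.1482  0.1693] th 51.03 tilt [ 1.e-04 -2.e-04 -1.e+00] F [-0.29  1.78 -2.55] w 0.303
r 0.0251 ang in rim -120.3 z 0.1693 F radial -0.8 tang -0.6 F [ 0.04  1.   -1.94]
```

```bash
python3 -m creep '[[0,0.00004,0.0013,0,0,0,0],[0,0.00004,0.0013,0,0,0,0],[0,0.00004,0.0013,0,0,0,0],[0,0.00004,0.0013,0,0,0,0],[0,0.00004,0.0013,0,0,0,0],[0,0.0005,0.0012,0,0,0,0],[0,0.0005,0.0012,0,0,0,0],[0,0.0005,0.0012,0,0,0,0],[0,0.0005,0.0012,0,0,0,0],[0,0.0005,0.0012,0,0,0,0],[0,0.0008,0.00104,0,0,0,0],[0,0.0008,0.00104,0,0,0,0],[0,0.0008,0.00104,0,0,0,0],[0,0.0008,0.00104,0,0,0,0],[0,0.0008,0.00104,0,0,0,0],[0,0.00104,0.0008,0,0,0,0],[0,0.00104,0.0008,0,0,0,0],[0,0.00104,0.0008,0,0,0,0],[0,0.00104,0.0008,0,0,0,0],[0,0.00104,0.0008,0,0,0,0]]'
python3 -c "
from h import *
ring()"
```

```text
time: 17.9
tool_pos: [0.5711, -0.1525, 0.1693]
tcp_rot: [-0.0, 0.902, 0.431, 0.0]
contact_force: [-0.7, 0.1, -2.0]
grip_width: 0.305
t 17.9 pos [ 0.5711 -0.1525  0.1693] th 51.03 tilt [ 1.e-04 -0.e+00 -1.e+00] F [-0.72  0.08 -2.  ] w 0.305
r 0.0252 ang in rim -61.3 z 0.1693 F radial -0.77 tang -0.26 F [-0.5   0.63 -1.57]
```

```bash
python3 -m creep '[[0,0.00116,0.00065,0,0,0,0],[0,0.00116,0.00065,0,0,0,0],[0,0.00116,0.00065,0,0,0,0],[0,0.00116,0.00065,0,0,0,0],[0,0.00116,0.00065,0,0,0,0],[0,0.0013,0.00017,0,0,0,0],[0,0.0013,0.00017,0,0,0,0],[0,0.0013,0.00017,0,0,0,0],[0,0.0013,0.00017,0,0,0,0],[0,0.0013,0.00017,0,0,0,0],[0,0.0013,-0.00017,0,0,0,0],[0,0.0013,-0.00017,0,0,0,0],[0,0.0013,-0.00017,0,0,0,0],[0,0.0013,-0.00017,0,0,0,0],[0,0.0013,-0.00017,0,0,0,0],[0,0.0012,-0.0005,0,0,0,0],[0,0.0012,-0.0005,0,0,0,0],[0,0.0012,-0.0005,0,0,0,0],[0,0.0012,-0.0005,0,0,0,0],[0,0.0012,-0.0005,0,0,0,0]]'
python3 -c "
from h import *
ring()"
```

```text
time: 19.72
tool_pos: [0.5871, -0.1336, 0.1693]
tcp_rot: [-0.0, 0.902, 0.431, -0.0]
contact_force: [-1.8, -0.7, -0.4]
grip_width: 0.3
t 19.7167 pos [ 0.5871 -0.1336  0.1693] th 51.03 tilt [-0.e+00 -1.e-04 -1.e+00] F [-1.82 -0.7  -0.4 ] w 0.3
r 0.0251 ang in rim -2.2 z 0.1693 F radial -2.38 tang -0.75 F [-2.48 -0.27 -0.8 ]
```

```bash
python3 -m creep '[[0,0.00104,-0.0008,0,0,0,0],[0,0.00104,-0.0008,0,0,0,0],[0,0.00104,-0.0008,0,0,0,0],[0,0,0,0,0,0,0],[0,0,0,0,0,0,0],[0,0,0,0,0,0,0],[0,0,0,0,0,0,0]]'
python3 - <<'E'
from h import *
ring()
c=imaging.capture('side'); a=cv2.resize(c['frame'][215:365,220:420],(800,600),interpolation=cv2.INTER_CUBIC); cv2.imwrite('pics/s7.png',a[:,:,::-1])
E
```

```text
time: 20.45
tool_pos: [0.5872, -0.1298, 0.1693]
tcp_rot: [-0.0, 0.902, 0.431, 0.0]
contact_force: [-1.2, -0.1, -2.2]
grip_width: 0.301
t 20.45 pos [ 0.5872 -0.1298  0.1693] th 51.03 tilt [ 1.e-04 -1.e-04 -1.e+00] F [-1.17 -0.13 -2.25] w 0.301
r 0.0247 ang in rim 6.5 z 0.1693 F radial -1.73 tang -0.67 F [-1.75 -0.6  -1.06]
```

View pics/s7.png

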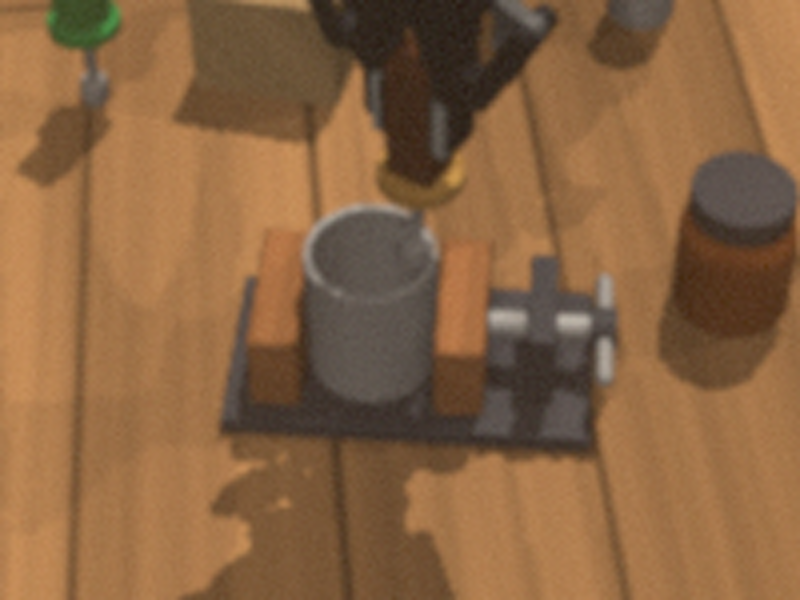

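The blade is at the screw side again, at (415,240), with about 1.7 N. I bring it back to the middle and lift.

```bash
python3 -m creep '[[0,-0.0018,-0.0025,0,0,0,0],[0,-0.0018,-0.0025,0,0,0,0],[0,-0.0018,-0.0025,0,0,0,0],[0,-0.0018,-0.0025,0,0,0,0],[0,-0.0018,-0.0025,0,0,0,0],[0,-0.0018,-0.0025,0,0,0,0],[0,-0.0018,-0.0025,0,0,0,0],[0,-0.0018,-0.0025,0,0,0,0],[0,0,0,-0.005,0,0,0],[0,0,0,-0.008,0,0,0],[0,0,0,-0.008,0,0,0],[0,0,0,-0.008,0,0,0],[0,0,0,-0.003,0,0,0],[0,0,0,0,0,0,0]]'
python3 -c "
from h import *
to([.5285,.1293,.2])"
```

```text
time: 21.82
tool_pos: [0.563, -0.1284, 0.2024]
tcp_rot: [0.0, 0.902, 0.431, 0.001]
contact_force: [0.6, 0.3, -1.1]
grip_width: 0.303
t 21.8167 pos [ 0.563  -0.1284  0.2024] th 51.03 tilt [ 8.0e-04  1.3e-03 -1.0e+00] F [ 0.6   0.28 -1.06] w 0.303
tool delta to [0.5285, 0.1293, 0.2] [ 0.1787 -0.1889  0.0023]
```

```bash
python3 -m creep '[[0,0.0128,-0.0135,0,0,0,0],[0,0.0128,-0.0135,0,0,0,0],[0,0.0128,-0.0135,0,0,0,0],[0,0.0128,-0.0135,0,0,0,0],[0,0.0128,-0.0135,0,0,0,0],[0,0.0128,-0.0135,0,0,0,0],[0,0.0128,-0.0135,0,0,0,0],[0,0.0128,-0.0135,0,0,0,0],[0,0.0128,-0.0135,0,0,0,0],[0,0.0128,-0.0135,0,0,0,0],[0,0.0128,-0.0135,0,0,0,0],[0,0.0128,-0.0135,0,0,0,0],[0,0.0128,-0.0135,0,0,0,0],[0,0.0128,-0.0135,0,0,0,0],[0,0,0,0,0,0,0],[0,0,0,0,0,0,0],[0,0,0,0,0,0,0]]'
python3 - <<'E'
from h import *
to([.5285,.1293,.105])
c=imaging.capture('side'); a=cv2.resize(c['frame'][90:240,200:400],(800,600),interpolation=cv2.INTER_CUBIC); cv2.imwrite('pics/s8.png',a[:,:,::-1])
to([.5285,.1293,.105])
E
```

```text
time: 23.23
tool_pos: [0.5284, 0.1292, 0.2012]
tcp_rot: [0.0, 0.903, 0.431, -0.0]
contact_force: [0.8, -0.3, -1.5]
grip_width: 0.307
t 23.2333 pos [0.5284 0.1292 0.2012] th 51.01 tilt [-5.e-04  1.e-04 -1.e+00] F [ 0.76 -0.31 -1.53] w 0.307
tool delta to [0.5285, 0.1293, 0.105] [0.0002 0.     0.0962]
t 23.2833 pos [0.5285 0.129  0.2012] th 50.98 tilt [-4.e-04  1.e-04 -1.e+00] F [ 0.81 -0.47 -1.25] w 0.302
tool delta to [0.5285, 0.1293, 0.105] [ 0.0003 -0.0002  0.0962]
```

View pics/s8.png

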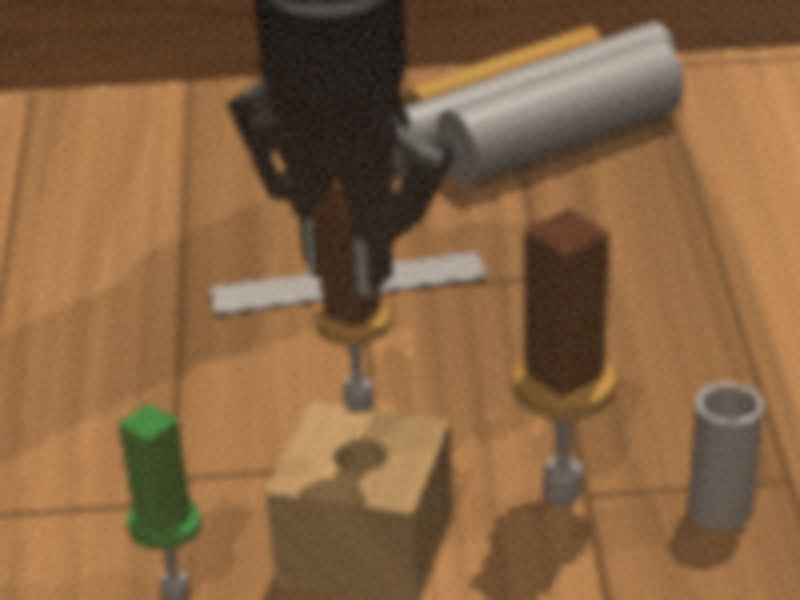

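The view matches the lift-out one: flange (354,322), blade (357,392), hole (361,456). I lower the tool to just above seating.

```bash
python3 -m creep '[[0,0,0,0.01,0,0,0],[0,0,0,0.01,0,0,0],[0,0,0,0.01,0,0,0],[0,0,0,0.01,0,0,0],[0,0,0,0.01,0,0,0],[0,0,0,0.01,0,0,0],[0,0,0,0.01,0,0,0],[0,0,0,0.008,0,0,0],[0,0,0,0.006,0,0,0],[0,0,0,0.005,0,0,0],[0,0,0,0.003,0,0,0],[0,0,0,0.002,0,0,0],[0,0,0,0.001,0,0,0],[0,0,0,0,0,0,0],[0,0,0,0,0,0,0]]'
python3 - <<'E'
from h import *
c=imaging.capture('side'); a=cv2.resize(c['frame'][90:240,200:400],(800,600),interpolation=cv2.INTER_CUBIC); cv2.imwrite('pics/s9.png',a[:,:,::-1])
to([.5285,.1293,.105])
E
```

```text
time: 24.53
tool_pos: [0.5285, 0.1298, 0.1066]
tcp_rot: [0.0, 0.902, 0.431, 0.0]
contact_force: [0.0, -0.8, -1.7]
grip_width: 0.303
t 24.5833 pos [0.5285 0.1299 0.1066] th 51.03 tilt [ 4.e-04  2.e-04 -1.e+00] F [ 0.41 -0.32 -2.92] w 0.301
tool delta to [0.5285, 0.1293, 0.105] [-0.0004  0.0004  0.0016]
```

View pics/s9.png

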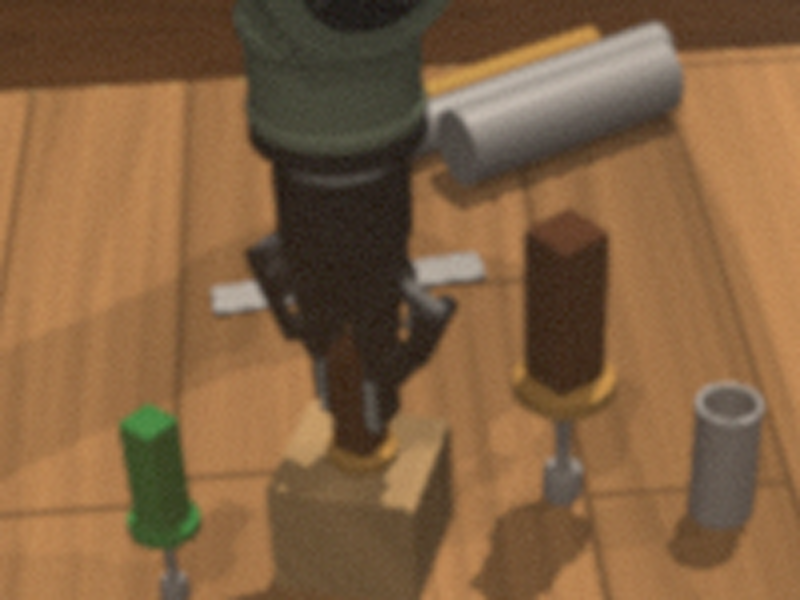

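The flange at (363,452) is on or just above the block. I seat it gently and open the fingers.

```bash
python3 -m creep '[[0,-0.0004,0.0004,0.0008,0,0,0],[0,0,0,0.0006,0,0,0],[0,0,0,0,0,0,0],[0,0,0,0,0,0,0],[0.5,0,0,0,0,0,0],[0.6,0,0,0,0,0,0],[0.8,0,0,0,0,0,0],[1,0,0,0,0,0,0],[1,0,0,0,0,0,0],[1,0,0,0,0,0,0],[1,0,0,0,0,0,0],[1,0,0,0,0,0,0],[1,0,0,0,0,0,0],[1,0,0,0,0,0,0]]'
python3 -c "
from h import *
where()"
```

```text
time: 25.75
tool_pos: [0.5284, 0.1293, 0.1049]
tcp_rot: [-0.0, 0.902, 0.431, 0.0]
contact_force: [-0.6, 0.5, -0.4]
grip_width: 0.997
t 25.75 pos [0.5284 0.1293 0.1049] th 51.03 tilt [ 1.e-04 -1.e-04 -1.e+00] F [-0.62  0.46 -0.43] w 0.997
```

```bash
python3 -m creep '[[1,0,0,-0.006,0,0,0],[1,0,0,-0.01,0,0,0],[1,0,0,-0.015,0,0,0],[1,0,0,-0.02,0,0,0],[1,0,0,-0.02,0,0,0],[1,0,0,-0.02,0,0,0],[1,0,0,-0.02,0,0,0],[1,0,0,-0.02,0,0,0],[1,0,0,-0.01,0,0,0],[1,-0.02,-0.02,0,0,0,0],[1,-0.02,-0.02,0,0,0,0],[1,-0.02,-0.02,0,0,0,0],[1,-0.02,-0.02,0,0,0,0],[1,0,0,0,0,0,0],[1,0,0,0,0,0,0],[1,0,0,0,0,0,0],[1,0,0,0,0,0,0]]'
python3 - <<'E'
from h import *
import pickle
where()
for n in('side','top'):
    c=imaging.capture(n); pickle.dump(c,open(n+'f.pkl','wb')); cv2.imwrite(f'pics/{n}f.png',c['frame'][:,:,::-1])
    if n=='side': a=cv2.resize(c['frame'][165:335,225:395],(595,595),interpolation=cv2.INTER_CUBIC); cv2.imwrite('pics/szf.png',a[:,:,::-1])
E
```

```text
time: 27.17
tool_pos: [0.4167, 0.1175, 0.2462]
tcp_rot: [-0.0, 0.903, 0.431, 0.0]
contact_force: [0.8, -0.7, 0.1]
grip_width: 1.0
t 27.1667 pos [0.4167 0.1175 0.2462] th 51.02 tilt [ 7.e-04  3.e-04 -1.e+00] F [ 0.84 -0.69  0.06] w 1.0
```

View pics/szf.png

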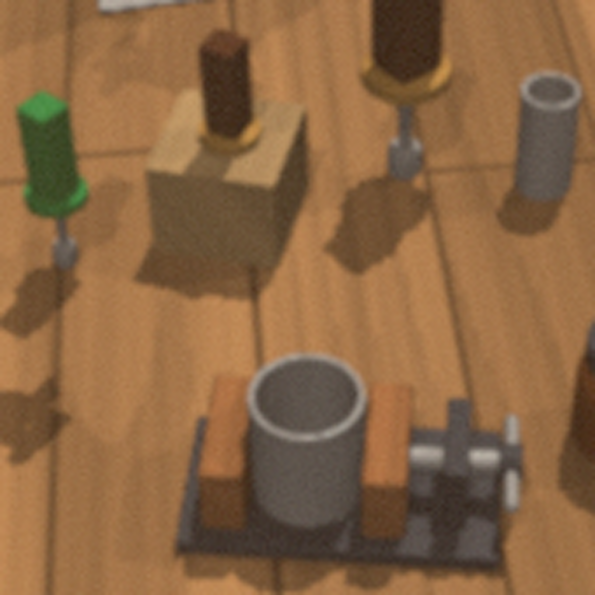

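View pics/sidef.png

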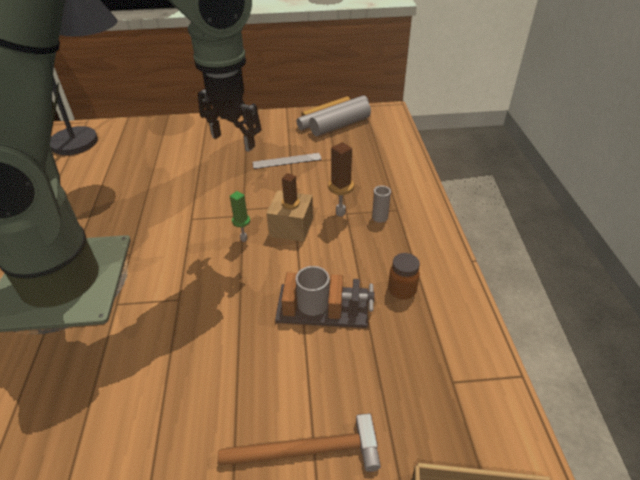

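View pics/topf.png

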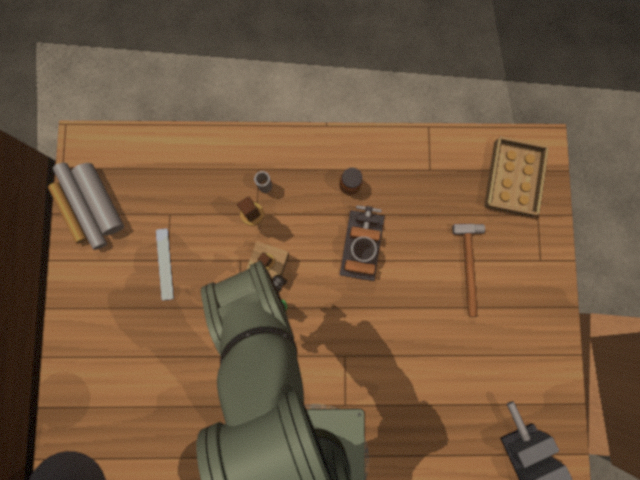

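The tool hangs upright with its flange at (231,134) in the zoom, which was (226,133) at the start, so about 2 mm off. The bystanders are at their starting pixels, the gripper is open, and the arm is clear. I hand the job in.

```bash
python3 -c "
from h import *
a,b=[__import__('pickle').load(open(n,'rb'))['frame'] for n in('side.pkl','sidef.pkl')]
d=cv2.absdiff(a,b).max(2)
for n,s in dict(small=np.s_[180:228,365:395],jar=np.s_[250:300,385:425],mallet=np.s_[410:475,215:385],rule=np.s_[150:172,262:325]).items(): print(n,(d[s]>60).mean().round(3))
print(ticket.finish_job())"
```

```text
small 0.0
jar 0.0
mallet 0.0
rule 0.0
the job is handed in; nothing more can be done
None
```

I took the small dark tool out of the stand and ran its blade once counter-clockwise around the tube's inner edge. I started at the screw side and carried on about 6° past it. Then I lifted the blade clear, hung the tool back in its stand and handed the job in at about 27 s; no verdict was reported.

- **Pace:** The turn took about 11 s in six calls. The blade rested about 0.15 s between calls while I read the force.
- **Contact:** The measured sideways force was roughly 0.8 to 2.4 N at every stop. It was weakest from half round to seven eighths, at about 0.8 to 1.0 N. The reading has about 0.5 N of noise, so I pressed outward by about 0.7 mm twice on that side.
- **Last pictures:** The tool stands upright with its flange on the block, about 2 mm sideways of where it was first parked (7 mm is allowed). The gripper is open and the arm is clear.
- **Bystanders:** The small tube, jar, rule and mallet show no pixel changes against the first side picture.
- **Disagreement:** The two cameras placed the rim's centre about 2.5 mm apart. I used a point between them; the uneven force suggests it was about 1 to 1.5 mm off.

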